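Stand the slumped plaques up in the slotted rack and divide them off

ROBOT

A 7-joint arm with a two-finger parallel gripper is mounted at the origin on the work surface. World frame = base frame: x ahead of the robot, y to its left, z up, the work surface at z = 0. Lengths are in m, angles in rad, forces in N, time in s.
With the tool pointing down it reaches from about 0.4 to 0.85 m from the base axis. Payload 4.5 kg.
Tool frame: the origin (TCP) lies on the centre line of the jaws, within the pads' length; the fingertips stand 8 mm ahead of it and the grasp point (between the pads) lies 11 mm behind it; z points along the fingers, x is the direction in which the jaws open and shut, and the axes are right-handed (so a half turn about z gives the same grasp; the last joint's range is limited). The gripper opens to 88 mm and grips with 3 to 60 N. Pads are 18 mm wide; open, the fingers measure 123 mm over their backs; the gripper's body (75 mm by 187 mm) begins 45 mm behind the grasp point.
Start: joints at [-1.309, 0.689, -0.195, 1.565, 0.157, 0.902, -0.215], TCP at [0.141, 0.609, 0.247] pointing down, gripper open.
Joint ranges: [-3.01, 3.01], [-0.46, 2.08], [-1.47, 1.51], [0.13, 2.56], [-1, 4.14], [0.04, 2.09], [-2.66, 2.66]. Speed limits (rad/s): [2.57, 2.57, 3.14, 3.14, 3.14, 3.14, 3.14].

INTERFACE

Orientations are given as a unit quaternion [x, y, z, w].
In Python, from plant import r gives the robot as it stands.
- The arm moves only by the shell command python3 -m pendant 'ROWS' [FORCE]. ROWS is JSON, a list of rows, each a list of 3 entries, a list of its own where there are three numbers: the turn, a rotation vector about the tool's x, y, z in rad, then the shift along the tool's x, y, z in m, then the opening, from 0 (shut) to 1 (fully open). In form: [[[wx, wy, wz], [tx, ty, tz], claw], ...]. A call has 1 to 10 rows; each row is the pose to reach, as a shift and turn from the pose commanded when the call began, along the tool's axes at that moment; what a row does not reach only later rows make up. A row lasts 1/10 s, in which the tool goes at most 50 mm and 8.59 degrees, less where a joint would pass 70% of its speed; a pose out of reach is approached as far as the arm can. A call with a gripper value outside its range is refused whole. The fingers move at their own pace and stop on an object; FORCE is the grip in N (left out, the last holds). Time passes only in rows, so rows that repeat a pose let the fingers close. It gives the time, the measured TCP pose, the force and the opening at its end, in the units of the state.
- r.get_state(): the state, without advancing time (a new reading comes with each control period).
- r.snapshot(name): name is "side" or "top"; returns a dict with "image" (400x640x3 uint8, red, green, blue), "mtx" (3x3 intrinsics, pixels), "R" (3x3) and "t" (3): a world point X has camera coordinates R X + t. Camera axes: x right, y down, z forward; pixel columns grow to the right and rows downward; lengths in m; the calibration is good to about 2 mm. A picture is of the moment at which its call begins. There is no depth.
- r.finish_job(): hands the job in, once; it reports no verdict.
The state is a dict: "clock": time; "q": joint angles; "qd": joint speeds; "joint_torque": joint torques, N m; "tool_pos": TCP position; "eef_rot": TCP orientation; "contact_force": force on the tool from outside, world axes, zero at the start; "moment": the same for the moment, N m; "opening": opening from 0.0 (shut) to 1.0 (fully open).
Only numpy, scipy, OpenCV 4.12 (cv2) and the standard library are available. Lean on these libraries where they do the work, as an engineer would, in place of code of your own. Each camera call takes 0.05 s, during which the arm holds its last target. There are 200 camera calls.

TASK

The three plaques in the slotted rack have slumped on to the white carton. Push them upright, snug against the brown carton, without lifting them out of the rack, and stand the blue divider from the wooden stand fully down in a slot of the rack close up to them, between them and the white carton, so that they cannot slump again. Do not shove the cartons, and leave the trophy, cup, marble base and acrylic blank as they are.

Things in the scene. Friction and masses are not known exactly. Their poses are not given: they have to be found in the camera images.
- rack: Slotted wooden rack fixed to the bench, 218 (x) by 346 (y) by 60 mm high. Origin: centre of its underside; the row runs along its y. Floor 10 mm thick, clear inside y = -165 to +165 mm. On each long side a rail 60 mm high with upright ribs on its inner face, 163 mm clear between the ribs of the two sides (x = -81.5 to +81.5 mm).
- slot_middle (a point): Middle of the rack's floor, between the two ends of the middle slot (axes as the rack's). 13 slots lie every 24 mm along y (-144, -120 .. 0 .. +144 mm), alike on both rails, 12 mm wide, open on top, down to the floor, running out to x = -95 and +95 mm. The ribs between end in 45 degree ridges, apex 50 mm above this point, that lead a divider in.
- white_carton: White carton full of medals standing in the rack, 140 (x) by 60 (y) by 56 mm high, 2.5 kg, held by friction only. Origin: centre of its underside, on the rack's floor; axes parallel to the rack's. The plaques lean on its upper +y edge.
- brown_carton: Brown carton full of medals standing in the rack on the +y side of the plaques, 140 (x) by 60 (y) by 90 mm high, 2.5 kg, held by friction only. Origin: centre of its underside, on the rack's floor; axes parallel to the rack's. Its -y face is the one the plaques shall stand against.
- walnut_plaque: Dark walnut plaque, 152 (x) by 13 (thickness, y) by 102 mm (z, foot to top), 0.1 to 0.2 kg; origin: middle of its foot; brass plate on its +y face. At the start the three lie one on another about 36 degrees from upright, feet on the rack's floor, tops to the rack's -y. This lowest one rests on the white carton, its top edge 20 mm past the carton's edge and 26 mm above its top.
- black_plaque: Black plaque with a silver plate, same size and frame, the middle one of the three. Nothing holds the plaques but friction: tipped back, they pivot on their feet and lean on the brown carton until their feet are slid up to it with a lower push (6 to 15 N in all).
- cherry_plaque: Reddish-brown plaque with a brass plate, same size and frame, the top one, nearest the brown carton. At the start its foot is 8 to 29 mm short of the brown carton.
- divider: Blue plastic divider, 8 mm thick (y), 0.12 kg: a panel 180 mm wide (x) and 60 mm high with a tab 36 mm wide in the middle rising to 150 mm above its foot. Origin: centre of its underside; z up. At the start it stands upright in one of the stand's two grooves, clear of the blank by 40 mm. It is the same turned half round.
- stand: Wooden stand fixed to the bench, 130 (x) by 86 (y) by 38 mm high, with two grooves along its x, centred at y = -24 and +24 mm, 12 mm wide, their floor 12 mm above the bench. Origin: centre of its underside.
- blank: Dark green acrylic award blank, 110 by 8 by 90 mm high, standing on edge in the stand's other groove; leave it. Origin: centre of its underside.
- trophy: Trophy, 181 mm high, on a 70 mm square marble base, with a blue column and gold cup; leave it standing. Origin: centre of its underside.
- cup: Small gold cup, 85 mm high, 66 mm wide; leave it standing. Origin: centre of its underside.
- marble_base: White marble base, 76 by 76 by 24 mm, lying on the bench; leave it. Origin: centre of its underside.
There are look-alikes about, which are no part of the job. Leave any green look-alike of the walnut_plaque alone.

How it is judged:
By the outcome, as a careful person would: the job done as asked, in the order asked, and still so for the second after the job is handed in, with the robot touching nothing.
It also fails if it takes over 64 s, if anything falls off the work surface, if the arm or the gripper's body presses on something with over 40 N, if the wrist force passes 120 N, or if a joint passes its speed limit or range.

## Working session

There is one attempt and no reset: what is moved stays moved. The work goes in short steps, Python scripts to look and compute and a shell command to move; the robot and the scene stay as the last step left them, time stands still between calls to the robot, and variables do not carry over. Pictures are saved under pics/ and viewed, about 8 in all and at most 12, crops included, and the job is handed in when it is done.

```bash
ls; mkdir -p pics; python3 - <<'E'
from plant import r
import cv2,numpy as np
for n in("top","side"):
    s=r.snapshot(n); cv2.imwrite(f"pics/{n}0.png",s["image"][:,:,::-1]); np.savez(f"{n}0.npz",**s)
    print(n,s["mtx"].round(1).tolist(),s["R"].round(3).tolist(),s["t"].round(3).tolist())
st=r.get_state(); print({k:np.round(v,3).tolist() for k,v in st.items()})
E
```

```text
pics
top [[390.1, 0.0, 319.6], [0.0, 390.1, 200.3], [0.0, 0.0, 1.0]] [[-0.003, -1.0, 0.024], [-0.994, 0.001, -0.109], [0.109, -0.024, -0.994]] [0.066, 0.535, 1.107]
side [[452.5, 0.0, 315.0], [0.0, 452.5, 197.0], [0.0, 0.0, 1.0]] [[0.929, -0.369, 0.002], [-0.22, -0.558, -0.8], [0.296, 0.744, -0.599]] [-0.484, 0.198, 1.135]
{'clock': 0.1, 'q': [-1.309, 0.69, -0.195, 1.566, 0.157, 0.902, -0.215], 'qd': [0.001, -0.001, 0.001, -0.001, 0.001, 0.001, -0.0], 'joint_torque': [-0.003, -52.85, -1.271, -15.384, -0.052, 0.002, 0.0], 'tool_pos': [0.141, 0.608, 0.246], 'eef_rot': [0.783, 0.622, -0.001, 0.001], 'contact_force': [-0.086, 0.942, -0.435], 'moment': [-0.012, 0.054, 0.005], 'opening': 0.999}
```

View pics/top0.png

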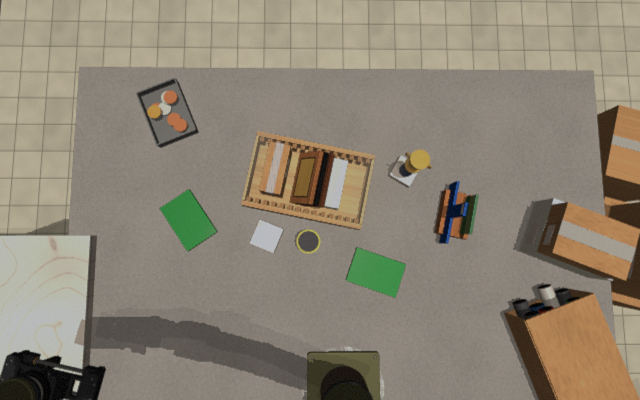

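View pics/side0.png

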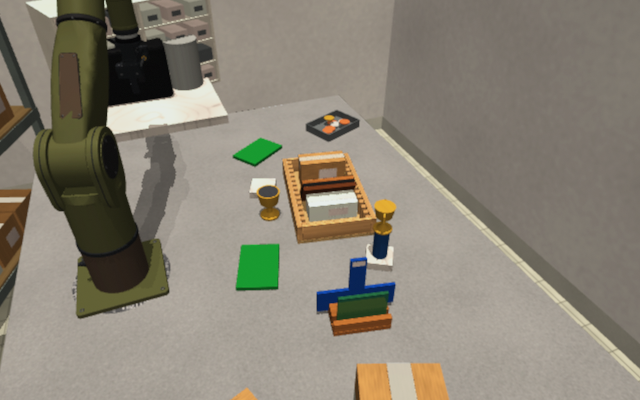

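The top view shows the rack at about (243–375, 132–228), with the brown carton at (273,167), the plaques at (310,178) and the white carton at (337,182). The blue divider is at (455,212) in the stand's left groove, the blank at (472,215), the trophy at (410,165) and the cup at (308,241). The side view agrees. I'll zoom in next to measure.

```bash
cat > h.py <<'E'
import numpy as np,cv2
def load(f): return dict(np.load(f))
def ray(s,uv):
    d=s["R"].T@np.linalg.inv(s["mtx"])@np.r_[uv,1.]; c=-s["R"].T@s["t"]; return c,d
def onz(s,uv,z):
    c,d=ray(s,uv); return c+d*(z-c[2])/d[2]
def proj(s,X):
    p=s["mtx"]@(s["R"]@np.asarray(X,float)+s["t"]); return p[:2]/p[2]
def crop(s,x0,y0,x1,y1,k,f):
    im=cv2.resize(s["image"][y0:y1,x0:x1,::-1],None,fx=k,fy=k,interpolation=cv2.INTER_CUBIC)
    for x in range((x0+9)//10*10,x1,10): cv2.line(im,((x-x0)*k,0),((x-x0)*k,6 if x%50 else 14),(0,0,255),1); cv2.putText(im,str(x),((x-x0)*k,16),0,.33,(0,0,255),1) if x%20==0 else 0
    for y in range((y0+9)//10*10,y1,10): cv2.line(im,(0,(y-y0)*k),(6,(y-y0)*k),(0,0,255),1); cv2.putText(im,str(y),(8,(y-y0)*k+4),0,.33,(0,0,255),1) if y%20==0 else 0
    if f: cv2.imwrite(f,im)
    return im
E
python3 - <<'E'
from h import *
t=load("top0.npz"); s=load("side0.npz")
a=crop(t,236,126,382,234,5,None); cv2.imwrite("pics/a.png",a)
b=crop(t,430,175,490,250,6,None); c=crop(s,308,250,402,340,4,None)
h=max(b.shape[0],c.shape[0]); z=np.zeros((h,b.shape[1]+c.shape[1]+5,3),np.uint8); z[:b.shape[0],:b.shape[1]]=b; z[:c.shape[0],-c.shape[1]:]=c
cv2.imwrite("pics/b.png",z); print(a.shape,z.shape)
E
```

```text
(540, 730, 3) (450, 741, 3)
```

View pics/a.png

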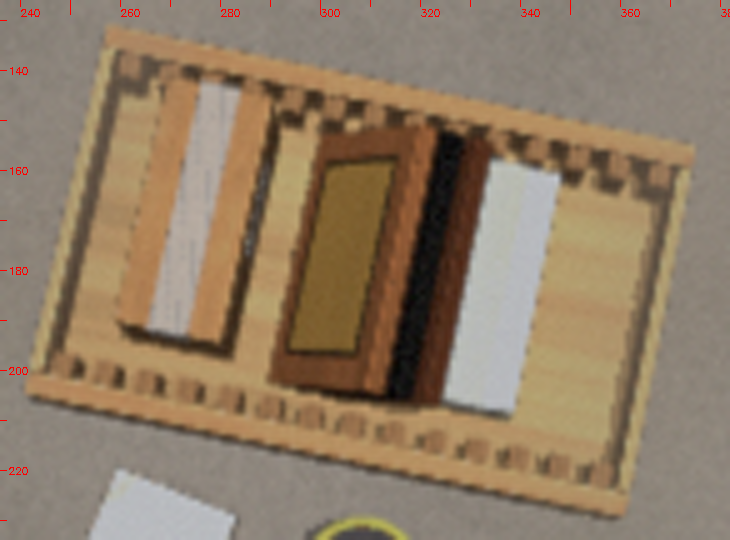

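View pics/b.png

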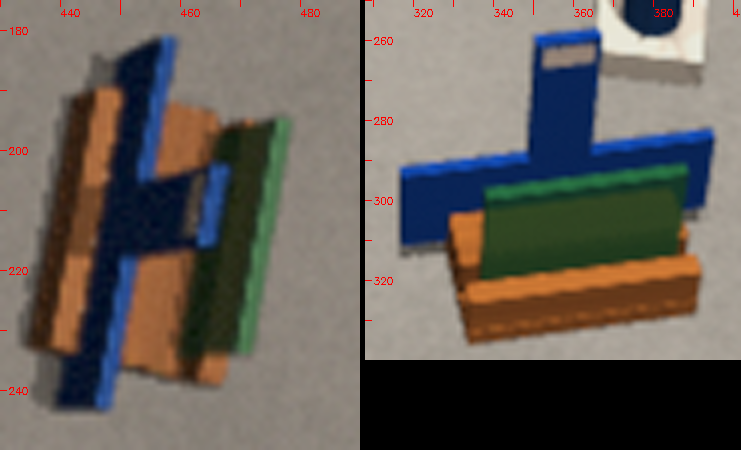

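The zoomed top crop shows the rack's outer top corners at (257.4,131.4), (374.6,155.4), (361.2,229.4) and (241.4,205). The divider panel's top edge runs (456.5,181)–(447,242.5), and its tab's bright top edge is at about (464.5,209). The divider is in the +y groove, on the side nearer the rack.

```bash
cat > m.py <<'E'
from h import *
t=load("top0.npz"); s=load("side0.npz")
print("cam",(-t["R"].T@t["t"]).round(3),(-s["R"].T@s["t"]).round(3))
A=lambda X,Y:((X+.5)/5-.5+236,(Y+.5)/5-.5+126)
B=lambda X,Y:((X+.5)/6-.5+430,(Y+.5)/6-.5+175)
def sh(n,pts,z):
    P=np.array([onz(t,p,z) for p in pts]); print(n,P.round(4)[:,:2].tolist()); return P
P=sh("rack",[A(107,27),A(693,147),A(626,517),A(27,395)],.06)
print("sides",[np.linalg.norm(P[i]-P[i-3]).round(4) for i in range(4)],"c",P.mean(0).round(4),"yaw", [np.degrees(np.arctan2(*(v[1::-1]))).round(2) for v in (P[0]-P[3],P[1]-P[2])],[np.degrees(np.arctan2(v[0],-v[1])).round(2) for v in (P[1]-P[0],P[2]-P[3])])
def loc(n,pts,z,c,yaw):
    R=np.array([[np.cos(yaw),np.sin(yaw)],[-np.sin(yaw),np.cos(yaw)]])
    for p in pts: print(n,z,(R@(onz(t,p,z)-c)[:2]*1000).round(1))
yaw=np.arctan2(*((P[0]-P[3]+P[1]-P[2])[1::-1])); 
yaw2=np.arctan2(*((lambda v:(-v[0],v[1]))((P[0]-P[1]+P[3]-P[2])))); print(np.degrees([yaw,yaw2])); yaw=(218*yaw+346*yaw2)/564
c=P.mean(0)
loc("brown top",[A(163,82),A(275,93),A(224,349),A(118,320)],.10,c,yaw)
loc("white top",[A(490,155),A(560,173),A(512,415),A(443,402)],.066,c,yaw)
loc("cherry foot/top edge",[A(320,132),A(437,122),A(385,395),A(270,382)],.10,c,yaw)
q=sh("div panel",[B(172,38),B(108,408)],.072); print(np.linalg.norm(q[0]-q[1]))
q=sh("div tab top corners",[B(212,165),B(228,165),B(214,246),B(198,246)],.162); print(q.mean(0))
q=sh("stand top",[B(90,88),B(220,112),B(222,384),B(28,346)],.038)
q=sh("blank top",[B(290,118),B(247,354)],.102); print(np.linalg.norm(q[0]-q[1]))
# tab top by both views
u=B(213,205); C=lambda X,Y:((X+.5-365)/4-.5+308,(Y+.5)/4-.5+250)
v=C(567,37)
Pm=[x["mtx"]@np.c_[x["R"],x["t"]] for x in(t,s)]
X=cv2.triangulatePoints(Pm[0],Pm[1],np.array(u).reshape(2,1),np.array(v).reshape(2,1)); print("tab tri",(X[:3]/X[3]).ravel().round(4))
E
python3 m.py
```

```text
cam [0.412 0.092 1.157] [ 0.157 -0.913  0.84 ]
rack [[0.7322, 0.2449], [0.6627, -0.0919], [0.4504, -0.0501], [0.5197, 0.2868]]
sides [np.float64(0.3439), np.float64(0.2163), np.float64(0.3439), np.float64(0.2166)] c [0.5913 0.0974 0.06  ] yaw [np.float64(-11.14), np.float64(-11.13)] [np.float64(-11.67), np.float64(-11.63)]
[-11.13698002 -11.64826178]
brown top 0.1 [ 74.3 127.9]
brown top 0.1 [80.7 66.2]
brown top 0.1 [-64.5  64.4]
brown top 0.1 [-60.3 124.1]
white top 0.066 [ 78.1 -57.7]
white top 0.066 [ 75.9 -98.8]
white top 0.066 [-65.5 -98.3]
white top 0.066 [-65.9 -58.8]
cherry foot/top edge 0.1 [64.1 37.4]
cherry foot/top edge 0.1 [ 82.6 -24.8]
cherry foot/top edge 0.1 [-71.8 -26.6]
cherry foot/top edge 0.1 [-77.2  36.2]
div panel [[0.5855, -0.3279], [0.4116, -0.2906]]
0.1778270983301397
div tab top corners [[0.5157, -0.3082], [0.5157, -0.3151], [0.4807, -0.3075], [0.4807, -0.3006]]
[ 0.49819334 -0.30783357  0.162     ]
stand top [[0.5663, -0.2998], [0.5545, -0.3631], [0.4229, -0.3582], [0.4413, -0.265]]
blank top [[0.5436, -0.3693], [0.4358, -0.3445]]
0.11065644700645644
tab tri [ 0.4974 -0.3077  0.1614]
```

```bash
cat > g.py <<'E'
# usage: from g import *; to(x,y,z,tilt,yaw): tip target in rack frame (mm, z above bench); tool x at yaw deg from rack x; tilt leans fingers to rack +y
import numpy as np
from scipy.spatial.transform import Rotation as Ro
from plant import r
C=np.array([.5913,.0974]); W=np.radians(-11.45)
Rk=np.array([[np.cos(W),-np.sin(W),0],[np.sin(W),np.cos(W),0],[0,0,1]])
def w2r(p): return (Rk.T@(np.asarray(p)-np.r_[C,0]))*1000
def now():
    s=r.get_state(); R=Ro.from_quat(s["eef_rot"]).as_matrix(); p=np.array(s["tool_pos"])
    print("t",round(s["clock"],2),"tip rack",w2r(p+.008*R[:,2]).round(1),"x-axis",w2r(R[:,0]+np.r_[C,0]).round(-1)/1000,"z-ax",(Rk.T@R[:,2]).round(3),"F rack",(Rk.T@np.array(s["contact_force"])).round(1),"op",round(s["opening"],3))
    return p,R
def to(x,y,z,tilt=0,yaw=0,frm=None):
    p,R=now() if frm is None else frm
    a=np.radians(yaw); t=np.radians(tilt)
    X=np.array([np.cos(a),np.sin(a),0]); Z=np.array([0,0,-1.])
    M=np.c_[X,np.cross(Z,X),Z]; M=Rk@Ro.from_rotvec([t,0,0]).as_matrix()@M
    P=Rk@np.array([x,y,z])/1000+np.r_[C,0]-.008*M[:,2]
    w=Ro.from_matrix(R.T@M).as_rotvec(); d=R.T@(P-p)
    print("ROW",w.round(3).tolist(),d.round(4).tolist(),"rows>=",round(max(np.linalg.norm(d)/.05,np.degrees(np.linalg.norm(w))/8.59),1))
    return P,M
E
python3 - <<'E'
from g import *; from h import *
t=load("top0.npz")
for n,u,z in(("trophy cup",(419,160),.17),("trophy base",(404,171),.02),("cup",(308,241),.085)): print(n,w2r(onz(t,u,z)).round(0))
f=to(3,-84,200,28); to(3,-84,78,28,frm=f)
E
```

```text
trophy cup [  90. -275.  170.]
trophy base [  88. -272.   20.]
cup [-171.  -34.   85.]
t 0.1 tip rack [-542.7  411.4  238. ] x-axis [ 0.03  1.   -0.  ] z-ax [ 0.    -0.002 -1.   ] F rack [-0.3  0.9 -0.4] op 0.999
ROW [0.388, 0.378, 1.509] [-0.4837, 0.5594, 0.0398] rows>= 14.8
ROW [0.0, 0.0, 0.0] [0.0, 0.0573, 0.1077] rows>= 2.4
```

```bash
for i in 1; do python3 -m pendant '[[[0.2,0.19,0.8],[-0.26,0.3,0.02],0],[[0.2,0.19,0.8],[-0.26,0.3,0.02],0],[[0.2,0.19,0.8],[-0.26,0.3,0.02],0],[[0.2,0.19,0.8],[-0.26,0.3,0.02],0],[[0.2,0.19,0.8],[-0.26,0.3,0.02],0],[[0.2,0.19,0.8],[-0.26,0.3,0.02],0],[[0.2,0.19,0.8],[-0.26,0.3,0.02],0],[[0.2,0.19,0.8],[-0.26,0.3,0.02],0],[[0.2,0.19,0.8],[-0.26,0.3,0.02],0],[[0.2,0.19,0.8],[-0.26,0.3,0.02],0]]' 20; done
python3 -c "
from g import *
to(3,-84,200,28)"
```

```text
clock: 1.1
tool_pos: [0.3756, 0.2865, 0.2264]
eef_rot: [0.956, 0.261, 0.012, -0.133]
contact_force: [-1.0, 0.3, 0.1]
opening: 0.116
t 1.1 tip rack [-249.7  144.5  218.7] x-axis [0.75 0.66 0.09] z-ax [-0.098  0.246 -0.964] F rack [-1.   0.1  0.1] op 0.116
ROW [0.193, 0.179, 0.706] [0.035, 0.3342, -0.0627] rows>= 6.8
```

```bash
python3 -m pendant '[[[0.193,0.179,0.706],[0.035,0.334,-0.063],0],[[0.193,0.179,0.706],[0.035,0.334,-0.063],0],[[0.193,0.179,0.706],[0.035,0.334,-0.063],0],[[0.193,0.179,0.706],[0.035,0.334,-0.063],0],[[0.193,0.179,0.706],[0.035,0.334,-0.063],0],[[0.193,0.179,0.706],[0.035,0.334,-0.063],0],[[0.193,0.179,0.706],[0.035,0.334,-0.063],0],[[0.193,0.179,0.706],[0.035,0.334,-0.063],0],[[0.193,0.179,0.706],[0.035,0.334,-0.063],0]]'
python3 - <<'E'
from g import *
f=to(3,-84,78,28)
from h import *
s=r.snapshot("top"); crop(s,225,115,385,240,5,"pics/c.png")
E
```

```text
clock: 2.0
tool_pos: [0.577, 0.015, 0.2075]
eef_rot: [0.966, -0.094, 0.023, -0.242]
contact_force: [-0.7, 0.3, -0.3]
opening: 0.004
t 2.0 tip rack [  2.3 -79.8 200.4] x-axis [ 1.    0.01 -0.  ] z-ax [-0.004  0.471 -0.882] F rack [-0.8  0.1 -0.3] op 0.004
ROW [-0.002, 0.004, 0.005] [0.0008, 0.0614, 0.106] rows>= 2.5
```

View pics/c.png

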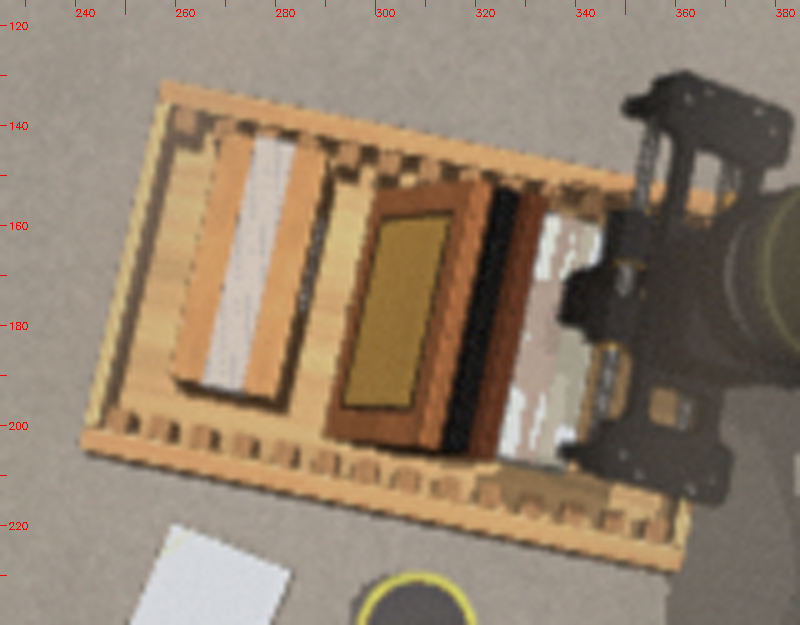

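The view shows the closed fingers at about (340,172) over the white carton, with the plaques untouched. Next I descend beside them and start the slow push.

```bash
python3 -m pendant '[[[0,0,0],[0,0.03,0.05],0],[[0,0,0],[0,0.05,0.09],0],[[0,0,0],[0,0.061,0.106],0],[[0,0,0],[0,0.061,0.106],0],[[0,0,0],[0,0.057,0.108],0],[[0,0,0],[0,0.053,0.110],0],[[0,0,0],[0,0.049,0.112],0],[[0,0,0],[0,0.044,0.115],0],[[0,0,0],[0,0.040,0.117],0]]'
python3 -c "
from g import *
now()"
python3 -m pendant '[[[0,0,0],[0,-0.004,0.002],0],[[0,0,0],[0,-0.008,0.004],0],[[0,0,0],[0,-0.012,0.006],0],[[0,0,0],[0,-0.016,0.008],0],[[0,0,0],[0,-0.016,0.008],0]]'
python3 -c "
from g import *
to(3,-20,78,28)"
```

```text
clock: 2.95
tool_pos: [0.5813, 0.033, 0.0864]
eef_rot: [0.966, -0.095, 0.024, -0.241]
contact_force: [-0.6, -1.7, 0.2]
opening: 0.008
t 2.95 tip rack [  2.9 -61.4  79.3] x-axis [1. 0. 0.] z-ax [-0.001  0.47  -0.883] F rack [-0.2 -1.7  0.2] op 0.008
clock: 3.45
tool_pos: [0.5843, 0.0511, 0.0862]
eef_rot: [0.966, -0.094, 0.024, -0.242]
contact_force: [0.5, 0.2, -0.0]
opening: 0.008
t 3.45 tip rack [  2.3 -43.   79.2] x-axis [ 1.  0. -0.] z-ax [-0.002  0.471 -0.882] F rack [ 0.4  0.3 -0. ] op 0.008
ROW [-0.002, 0.002, 0.004] [0.0008, -0.0197, 0.0118] rows>= 0.5
```

```bash
python3 -m pendant '[[[0,0,0],[0,-0.003,0.002],0],[[0,0,0],[0,-0.007,0.004],0],[[0,0,0],[0,-0.010,0.006],0],[[0,0,0],[0,-0.013,0.007],0],[[0,0,0],[0,-0.017,0.009],0],[[0,0,0],[0,-0.020,0.011],0]]'
python3 - <<'E'
from g import *
from h import *
f=to(3,0,46,28)
to(3,-10,60,28)
a=crop(r.snapshot("top"),235,125,385,235,4,None);b=crop(r.snapshot("side"),280,145,385,245,5,None)
print(a.shape,b.shape)
w=np.zeros((max(a.shape[0],b.shape[0]),800,3),np.uint8); b=cv2.resize(b,(300,286)); a=cv2.resize(a,(500,367)); w[:367,:500]=a; w[:286,500:]=b; cv2.imwrite("pics/d.png",w[:370])
E
```

```text
clock: 4.05
tool_pos: [0.5888, 0.0731, 0.0859]
eef_rot: [0.966, -0.095, 0.024, -0.241]
contact_force: [-0.8, -0.6, 0.3]
opening: 0.004
t 4.05 tip rack [  2.3 -20.5  78.9] x-axis [1. 0. 0.] z-ax [-0.002  0.471 -0.882] F rack [-0.7 -0.7  0.3] op 0.004
ROW [-0.001, 0.002, 0.004] [0.0007, -0.0027, 0.0387] rows>= 0.8
t 4.05 tip rack [  2.3 -20.5  78.9] x-axis [1. 0. 0.] z-ax [-0.002  0.471 -0.882] F rack [-0.7 -0.7  0.3] op 0.004
ROW [-0.001, 0.002, 0.004] [0.0007, -0.0004, 0.0216] rows>= 0.4
(440, 600, 3) (500, 525, 3)
```

View pics/d.png

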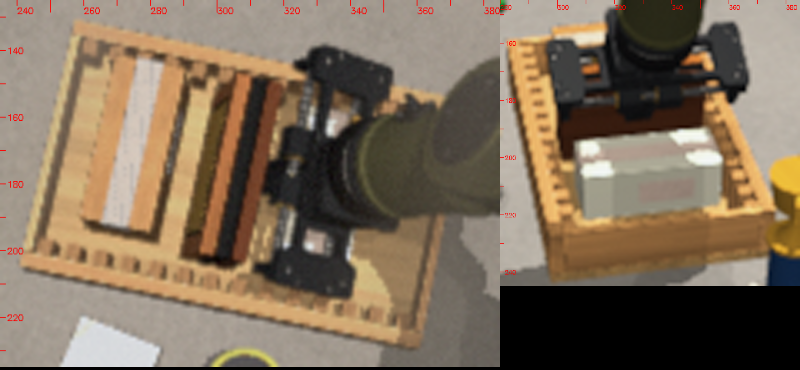

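The plaques now stand almost upright at about (310,165), the white carton hasn't moved, and the fingers bear on the walnut plaque. Next: past vertical and lower.

```bash
python3 -m pendant '[[[0,0,0],[0,-0.002,0.004],0],[[0,0,0],[0,-0.003,0.009],0],[[0,0,0],[0,-0.004,0.014],0],[[0,0,0],[0,-0.004,0.019],0],[[0,0,0],[0,-0.004,0.024],0],[[0,0,0],[0,-0.004,0.029],0],[[0,0,0],[0,-0.003,0.034],0],[[0,0,0],[0,-0.003,0.038],0]]'
python3 - <<'E'
from g import *
to(3,-2,32,28); to(3,8,32,28)
E
```

```text
clock: 4.95
tool_pos: [0.5926, 0.0925, 0.053]
eef_rot: [0.966, -0.095, 0.023, -0.241]
contact_force: [-0.8, -0.9, 0.6]
opening: 0.006
t 4.95 tip rack [ 2.2 -0.8 46. ] x-axis [ 1.  0. -0.] z-ax [-0.002  0.47  -0.883] F rack [-0.6 -1.1  0.6] op 0.006
ROW [-0.001, 0.002, 0.003] [0.0008, 0.0076, 0.0118] rows>= 0.3
t 4.95 tip rack [ 2.2 -0.8 46. ] x-axis [ 1.  0. -0.] z-ax [-0.002  0.47  -0.883] F rack [-0.6 -1.1  0.6] op 0.006
ROW [-0.001, 0.002, 0.003] [0.0008, -0.0012, 0.0165] rows>= 0.3
```

```bash
python3 -m pendant '[[[0,0,0],[0,0.004,0.005],0],[[0,0,0],[0,0.007,0.010],0],[[0,0,0],[0,0.007,0.010],0],[[0,0,0],[0,0.003,0.012],0],[[0,0,0],[0,0,0.014],0],[[0,0,0],[0,-0.003,0.0155],0],[[0,0,0],[0,-0.0055,0.017],0],[[0,0,0],[0,-0.0055,0.017],0]]'
python3 -c "
from g import *
now()"
python3 -m pendant '[[[0,0,0],[0,-0.0018,0.001],0],[[0,0,0],[0,-0.0036,0.002],0],[[0,0,0],[0,-0.0054,0.003],0],[[0,0,0],[0,-0.0054,0.003],0]]'
python3 -c "
from g import *
to(3,16,34,28)"
```

```text
clock: 5.75
tool_pos: [0.5953, 0.1053, 0.0412]
eef_rot: [0.966, -0.095, 0.024, -0.241]
contact_force: [-0.1, -3.1, -1.2]
opening: 0.004
t 5.75 tip rack [ 2.3 12.3 34.1] x-axis [1. 0. 0.] z-ax [-0.002  0.47  -0.883] F rack [ 0.5 -3.  -1.2] op 0.004
clock: 6.15
tool_pos: [0.5964, 0.1117, 0.0411]
eef_rot: [0.966, -0.095, 0.024, -0.241]
contact_force: [0.4, -2.4, -2.1]
opening: 0.007
t 6.15 tip rack [ 2.2 18.7 34.1] x-axis [ 1.  0. -0.] z-ax [-0.002  0.47  -0.882] F rack [ 0.9 -2.3 -2.1] op 0.007
ROW [-0.001, 0.002, 0.004] [0.0008, 0.0025, -0.0012] rows>= 0.1
```

```bash
python3 -m pendant '[[[0,0,0],[0,-0.001,0.0005],0],[[0,0,0],[0,-0.0018,0.001],0],[[0,0,0],[0,-0.0018,0.001],0]]'
python3 -c "
from g import *
now()"
python3 -m pendant '[[[0,0,0],[0,-0.001,0.0005],0],[[0,0,0],[0,-0.0018,0.001],0],[[0,0,0],[0,-0.0018,0.001],0]]'
python3 - <<'E'
from g import *
from h import *
now()
s=r.snapshot("top"); np.savez("top1.npz",**s); crop(s,235,125,385,235,5,"pics/e.png")
E
```

```text
clock: 6.45
tool_pos: [0.5965, 0.112, 0.0409]
eef_rot: [0.966, -0.095, 0.024, -0.24]
contact_force: [-2.2, -6.5, 0.7]
opening: 0.008
t 6.45 tip rack [ 2.2 19.1 33.8] x-axis [ 1.  0. -0.] z-ax [-0.002  0.469 -0.883] F rack [-0.9 -6.8  0.7] op 0.008
clock: 6.75
tool_pos: [0.5966, 0.1123, 0.0407]
eef_rot: [0.966, -0.096, 0.023, -0.24]
contact_force: [-4.6, -10.7, 4.3]
opening: 0.005
t 6.75 tip rack [ 2.2 19.4 33.6] x-axis [ 1.  0. -0.] z-ax [-0.001  0.467 -0.884] F rack [ -2.4 -11.4   4.3] op 0.005
```

View pics/e.png

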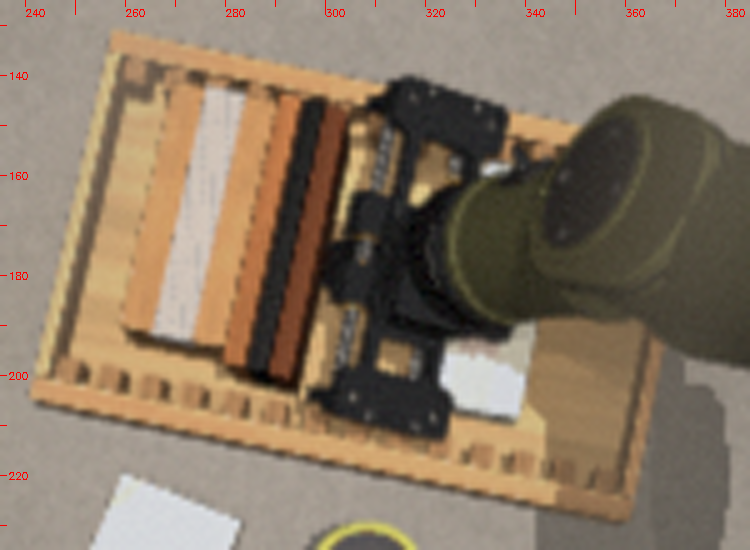

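The plaques stand snug against the brown carton, at (285–303, 145–200). The carton hasn't moved. I back off along the tool axis and measure the slot phase.

```bash
python3 -m pendant '[[[0,0,0],[0,0.005,-0.003],0],[[0,0,0],[0,0.009,-0.005],0],[[0,0,0],[0,0.009,-0.05],0],[[0,0,0],[0,0.009,-0.10],0],[[0,0,0],[0,0.009,-0.15],0],[[0,0,0],[0,0.009,-0.19],0],[[0,0,0],[0,0.009,-0.19],0]]'
python3 - <<'E'
from g import *
from h import *
now()
t=load("top0.npz"); im=cv2.cvtColor(t["image"],cv2.COLOR_RGB2GRAY).astype(np.float32)
ys=np.arange(-165,166,1.)
for x in (-84,-88,-92,84,88,92):
    uv=np.array([proj(t,Rk@np.array([x,y,58])/1000+np.r_[C,0]) for y in ys],np.float32)
    v=cv2.remap(im,uv[:,0].reshape(1,-1).copy(),uv[:,1].reshape(1,-1).copy(),cv2.INTER_CUBIC).ravel()
    for lo,hi in((-150,-30),(-60,60),(30,150)):
        m=(ys>lo)&(ys<hi); z=np.sum((v[m]-v[m].mean())*np.exp(-2j*np.pi*ys[m]/24))
        print(x,lo,hi,"amp",abs(z).round(0),"bright centre mod 24:",round(-np.angle(z)*24/2/np.pi%24,2),end=" | ")
    print()
s=r.snapshot("top"); np.savez("top2.npz",**s); crop(s,235,125,385,235,5,"pics/f.png")
E
```

```text
clock: 7.5
tool_pos: [0.5813, 0.0176, 0.2094]
eef_rot: [0.966, -0.095, 0.029, -0.241]
contact_force: [0.1, 1.1, -0.7]
opening: 0.004
t 7.5 tip rack [  6.1 -76.4 202.3] x-axis [1.   0.   0.01] z-ax [ 0.008  0.47  -0.883] F rack [-0.2  1.1 -0.7] op 0.004
-84 -150 -30 amp 927.0 bright centre mod 24: 3.61 | -84 -60 60 amp 787.0 bright centre mod 24: 23.28 | -84 30 150 amp 1254.0 bright centre mod 24: 18.18 | 
-88 -150 -30 amp 1186.0 bright centre mod 24: 7.74 | -88 -60 60 amp 185.0 bright centre mod 24: 2.5 | -88 30 150 amp 1428.0 bright centre mod 24: 16.92 | 
-92 -150 -30 amp 1047.0 bright centre mod 24: 7.59 | -92 -60 60 amp 148.0 bright centre mod 24: 0.92 | -92 30 150 amp 966.0 bright centre mod 24: 17.13 | 
84 -150 -30 amp 761.0 bright centre mod 24: 6.28 | 84 -60 60 amp 427.0 bright centre mod 24: 2.14 | 84 30 150 amp 205.0 bright centre mod 24: 18.04 | 
88 -150 -30 amp 1558.0 bright centre mod 24: 11.46 | 88 -60 60 amp 1453.0 bright centre mod 24: 10.77 | 88 30 150 amp 1158.0 bright centre mod 24: 10.93 | 
92 -150 -30 amp 2154.0 bright centre mod 24: 11.94 | 92 -60 60 amp 2465.0 bright centre mod 24: 11.74 | 92 30 150 amp 2164.0 bright centre mod 24: 11.51 |
```

View pics/f.png

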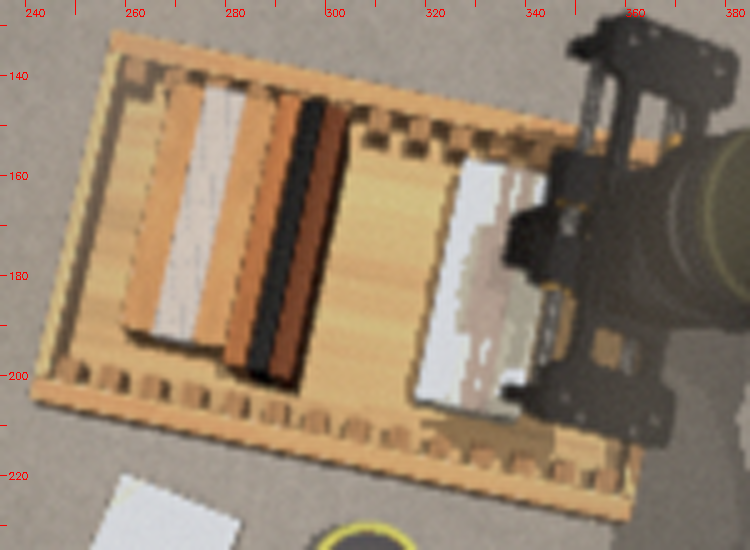

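```bash
python3 - <<'E'
from g import *
from h import *
t=load("top2.npz")
A=lambda X,Y:((X+.5)/5-.5+235,(Y+.5)/5-.5+125)
for n,p,z in(("walnut -y top",A(349,110),.112),("",A(298,386),.112),("cherry/brown",A(279,95),.112),("",A(226,362),.112),("brown -y",A(279,95),.1),("white +y",A(463,160),.066),("",A(415,400),.066)): print(n,w2r(onz(t,p,z)).round(1))
# row profile gradients across walnut edge at several x and brown edge
im=t["image"].astype(np.float32)
for x in(-50,-25,0,25,50):
    ys=np.arange(0,80,1.)
    uv=np.array([proj(t,Rk@np.array([x,y,112])/1000+np.r_[C,0]) for y in ys],np.float32)
    v=cv2.remap(im,uv[:,0].reshape(1,-1).copy(),uv[:,1].reshape(1,-1).copy(),cv2.INTER_LINEAR)[0]
    print(x,[int(a) for a in v[10:76:2,0]])
E
```

```text
walnut -y top [ 78.7  26.7 112. ]
 [-75.4  23.3 112. ]
cherry/brown [ 79.3  65.8 112. ]
 [-70.3  63.8 112. ]
brown -y [ 82.2  67.  100. ]
white +y [ 74.4 -39.8  66. ]
 [-65.8 -39.9  66. ]
-50 [207, 207, 206, 207, 210, 198, 138, 66, 51, 83, 110, 119, 119, 115, 105, 87, 54, 40, 40, 40, 40, 58, 96, 157, 174, 173, 174, 177, 176, 178, 201, 203, 201]
-25 [206, 207, 208, 210, 210, 195, 122, 63, 46, 85, 109, 119, 116, 114, 104, 84, 51, 42, 39, 36, 38, 59, 99, 164, 177, 181, 182, 177, 165, 170, 203, 207, 208]
0 [208, 207, 207, 209, 207, 196, 119, 67, 47, 76, 104, 118, 118, 112, 104, 83, 45, 40, 38, 37, 37, 62, 108, 174, 178, 181, 183, 181, 177, 184, 203, 206, 206]
25 [208, 208, 207, 209, 206, 184, 105, 59, 49, 75, 107, 117, 116, 112, 103, 77, 40, 39, 38, 37, 36, 67, 119, 176, 187, 189, 186, 179, 163, 179, 201, 201, 200]
50 [207, 207, 207, 211, 204, 170, 102, 56, 53, 77, 113, 116, 114, 110, 103, 68, 36, 36, 33, 31, 37, 74, 139, 188, 191, 189, 182, 171, 151, 176, 198, 205, 205]
```

The walnut face reads 27–28 mm in the rack frame and the finger contact gave 27.0. The slots are phased at about 24k − 0.3 mm, so slot +24 (divider at 18–26) just clears the plaques and I'll use it. Next, the divider.

```bash
python3 - <<'E'
from g import *
d=w2r([.498,-.308,0]); print("div rack",d.round(1), r.get_state()["q"])
f=to(d[0],d[1],210,0,89.2)
E
```

```text
div rack [ -11.  -415.9    0. ] [ 0.39453109  0.73909805 -0.4233831   1.81929723 -0.37149996  0.59689325
  0.19167922]
t 7.55 tip rack [  4.3 -75.  200.1] x-axis [1.   0.   0.01] z-ax [ 0.004  0.471 -0.882] F rack [-0.1 -0.5 -0.4] op 0.006
ROW [-0.382, -0.384, -1.519] [-0.0162, 0.2922, -0.1683] rows>= 10.8
```

```bash
python3 -m pendant '[[[-0.382,-0.384,-1.519],[-0.016,0.292,-0.168],0.5],[[-0.382,-0.384,-1.519],[-0.016,0.292,-0.168],0.5],[[-0.382,-0.384,-1.519],[-0.016,0.292,-0.168],0.5],[[-0.382,-0.384,-1.519],[-0.016,0.292,-0.168],0.5],[[-0.382,-0.384,-1.519],[-0.016,0.292,-0.168],0.5],[[-0.382,-0.384,-1.519],[-0.016,0.292,-0.168],0.5],[[-0.382,-0.384,-1.519],[-0.016,0.292,-0.168],0.5],[[-0.382,-0.384,-1.519],[-0.016,0.292,-0.168],0.5],[[-0.382,-0.384,-1.519],[-0.016,0.292,-0.168],0.5],[[-0.382,-0.384,-1.519],[-0.016,0.292,-0.168],0.5]]'
python3 -c "
from g import *
print(r.get_state()['q'])
to(-11,-415.9,210,0,89.2)"
```

```text
clock: 8.55
tool_pos: [0.4977, -0.305, 0.214]
eef_rot: [0.808, 0.589, 0.001, -0.022]
contact_force: [0.3, -0.3, 0.7]
opening: 0.499
[ 0.78173626  0.73159794 -0.53166215  1.67975371  0.41935332  0.88528715
  1.34299289]
t 8.55 tip rack [ -12.1 -412.7  206. ] x-axis [0.11 0.99 0.03] z-ax [-0.031  0.03  -0.999] F rack [ 0.3 -0.2  0.7] op 0.499
ROW [-0.033, -0.028, -0.096] [-0.0027, 0.001, -0.0041] rows>= 0.7
```

```bash
python3 -m pendant '[[[-0.033,-0.028,-0.096],[-0.003,0.001,-0.004],0.5],[[-0.033,-0.028,-0.096],[-0.003,0.001,-0.004],0.5],[[-0.033,-0.028,-0.096],[-0.003,0.001,-0.004],0.5]]'
python3 - <<'E'
from g import *
from h import *
to(-11,-415.9,120,0,89.2)
a=crop(r.snapshot("side"),290,190,420,350,3,None);b=crop(r.snapshot("top"),400,150,510,260,4,None)
w=np.zeros((480,840,3),np.uint8); w[:a.shape[0],:a.shape[1]]=a; w[:b.shape[0],400:400+b.shape[1]]=b; cv2.imwrite("pics/g.png",w[:,:800])
E
```

```text
clock: 8.85
tool_pos: [0.4973, -0.3093, 0.2185]
eef_rot: [0.781, 0.624, -0.0, -0.001]
contact_force: [-0.0, -0.4, 1.3]
opening: 0.498
t 8.85 tip rack [ -11.4 -417.2  210.5] x-axis [0.02 1.   0.  ] z-ax [-0.001  0.    -1.   ] F rack [ 0.1 -0.4  1.3] op 0.498
ROW [-0.001, -0.0, -0.009] [0.0013, 0.0004, 0.0905] rows>= 1.8
```

View pics/g.png

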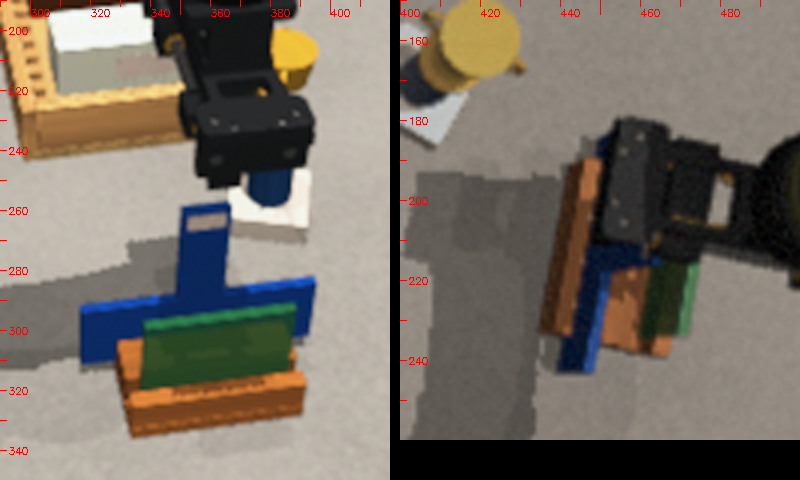

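The open jaws straddle the tab, whose top is at (354,207) in the side view; the stand and blank are clear. I'll descend and grip.

```bash
python3 -m pendant '[[[0,0,-0.009],[0.001,0,0.03],0.5],[[0,0,-0.009],[0.001,0,0.06],0.5],[[0,0,-0.009],[0.001,0,0.0905],0.5],[[0,0,-0.009],[0.001,0,0.0905],0.5],[[0,0,-0.009],[0.001,0,0.0905],0.5]]'
python3 -m pendant '[[[0,0,0],[0,0,0],0],[[0,0,0],[0,0,0],0],[[0,0,0],[0,0,0],0],[[0,0,0],[0,0,0],0],[[0,0,0],[0,0,0],0],[[0,0,0],[0,0,0],0]]' 25
python3 -c "
from g import *
now()"
```

```text
clock: 9.45
tool_pos: [0.4976, -0.3097, 0.1288]
eef_rot: [0.779, 0.627, -0.001, 0.0]
contact_force: [-0.0, -0.1, 1.2]
opening: 0.498
clock: 10.05
tool_pos: [0.4976, -0.3098, 0.1293]
eef_rot: [0.779, 0.628, -0.0, 0.001]
contact_force: [-1.3, -0.1, 3.7]
opening: 0.089
t 10.05 tip rack [ -11.  -417.7  121.3] x-axis [ 0.01  1.   -0.  ] z-ax [ 0.001 -0.002 -1.   ] F rack [-1.3 -0.4  3.7] op 0.089
```

```bash
python3 -m pendant '[[[0,0,0],[0,0,-0.02],0],[[0,0,0],[0,0,-0.05],0],[[0,0,0],[0,0,-0.09],0],[[0,0,0],[0,0,-0.13],0],[[0,0,0],[0,0,-0.17],0],[[0,0,0],[0,0,-0.21],0],[[0,0,0],[0,0,-0.21],0],[[0,0,0],[0,0,-0.21],0]]'
python3 -c "
from g import *
to(0,19,330,0,90)"
```

```text
clock: 10.85
tool_pos: [0.4972, -0.3095, 0.3392]
eef_rot: [0.779, 0.628, -0.001, 0.001]
contact_force: [0.3, -0.2, -1.6]
opening: 0.089
t 10.85 tip rack [ -11.5 -417.5  331.2] x-axis [ 0.01  1.   -0.  ] z-ax [ 0.001 -0.003 -1.   ] F rack [ 0.3 -0.2 -1.6] op 0.089
ROW [0.001, 0.003, -0.014] [0.4366, 0.0053, -0.0] rows>= 8.7
```

```bash
python3 -m pendant '[[[0,0,0],[0.03,0.001,0],0],[[0,0,0],[0.08,0.001,0],0],[[0,0,-0.014],[0.13,0.005,0],0],[[0,0,-0.014],[0.18,0.005,0],0],[[0,0,-0.014],[0.23,0.005,0],0],[[0,0,-0.014],[0.28,0.005,0],0],[[0,0,-0.014],[0.33,0.005,0],0],[[0,0,-0.014],[0.38,0.005,0],0],[[0,0,-0.014],[0.42,0.005,0],0],[[0,0,-0.014],[0.436,0.005,0],0]]'
python3 -m pendant '[[[0,0,0],[0,0,0],0],[[0,0,0],[0,0,0],0],[[0,0,0],[0,0,0],0]]'
python3 - <<'E'
from g import *
from h import *
to(0,18,240,0,90)
a=crop(r.snapshot("side"),250,60,400,250,3,None);s=r.snapshot("top");b=crop(s,210,100,380,240,2,None)
cv2.imwrite("pics/top3.png",s["image"][:,:,::-1])
w=np.zeros((570,800,3),np.uint8); w[:a.shape[0],:a.shape[1]]=a; w[:b.shape[0],455:455+b.shape[1]]=b; cv2.imwrite("pics/h.png",w)
E
```

```text
clock: 11.85
tool_pos: [0.5933, 0.1211, 0.3359]
eef_rot: [0.772, 0.636, -0.001, -0.001]
contact_force: [0.2, -0.1, -0.6]
opening: 0.087
clock: 12.15
tool_pos: [0.5946, 0.1123, 0.3373]
eef_rot: [0.775, 0.632, -0.002, 0.001]
contact_force: [1.2, -0.7, -1.8]
opening: 0.09
t 12.15 tip rack [3.000e-01 1.520e+01 3.293e+02] x-axis [ 0.  1. -0.] z-ax [-0.    -0.005 -1.   ] F rack [ 1.3 -0.4 -1.8] op 0.09
ROW [-0.0, 0.005, -0.004] [0.0032, -0.0003, 0.0892] rows>= 1.8
```

View pics/h.png

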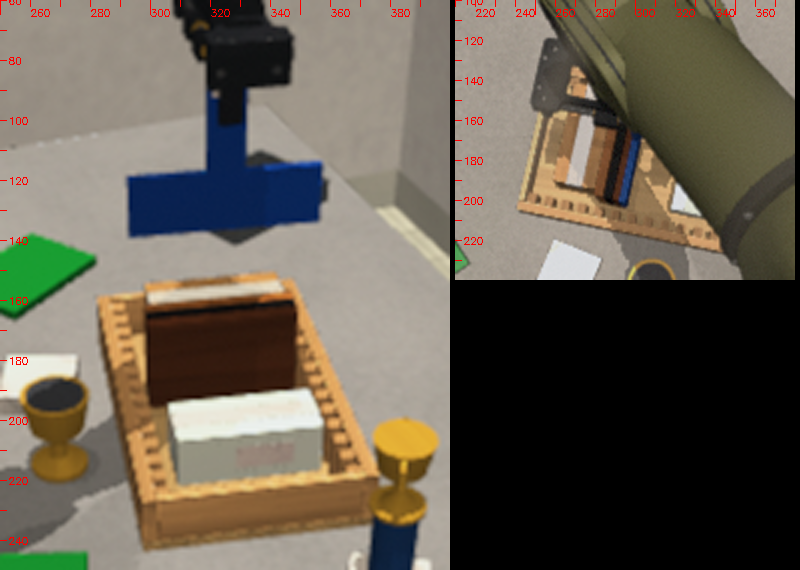

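The side view shows the divider held level and clear above the rack, with panel corners at about (293,119), (357,114), (356.7,133) and (293.3,138.7). The plaques are still upright. Next I measure how the divider sits in the grip.

```bash
python3 - <<'E'
from g import *
from h import *
s=r.snapshot("side"); im=s["image"].astype(int)
def hit(u,y):
    c,d=ray(s,u); c=w2r(c); d=Rk.T@d*1000; return c+d*(y-c[1])/d[1]
p,R=now(); y=w2r(p)[1]-4
for u in((292.3,119),(357,114),(356.7,133.3),(293.3,138.7)): print(hit(u,y).round(1))
m=((im[:,:,2]>im[:,:,0]+35)&(im[:,:,2]>im[:,:,1]+30)).astype(np.uint8); m[:,:250]=0;m[:,400:]=0;m[160:]=0
n,_,st,_=cv2.connectedComponentsWithStats(m); i=1+st[1:,4].argmax(); print(st[i])
for v in(122,126,130,134): 
    c=np.where(m[v])[0]; print(v,c.min(),c.max(),hit((c.min()-.5,v),y).round(1),hit((c.max()+.5,v),y).round(1))
c=[np.where(m[v])[0] for v in(95,100,105,110)]; print([(a.min(),a.max()) for a in c if len(a)])
E
```

```text
t 12.3 tip rack [2.000e-01 1.640e+01 3.299e+02] x-axis [ 0.  1. -0.] z-ax [ 0.001 -0.003 -1.   ] F rack [ 0.4  0.5 -1.3] op 0.089
[-90.1  12.5 280.3]
[ 88.4  12.5 279.7]
[ 91.1  12.5 219.7]
[-89.   12.5 220.1]
[ 293   90   65   48 1506]
122 293 356 [-89.8  12.5 271.4] [ 88.4  12.5 255.3]
126 293 356 [-90.2  12.5 259.4] [ 89.2  12.5 242.9]
130 293 355 [-90.5  12.5 247.2] [ 87.   12.5 230.6]
134 293 341 [-90.8  12.5 234.9] [ 47.2  12.5 221.7]
[(np.int64(319), np.int64(331)), (np.int64(319), np.int64(331)), (np.int64(319), np.int64(331)), (np.int64(319), np.int64(331))]
```

```bash
python3 -m pendant '[[[0,0,0],[0,0,0.03],0],[[0,0,0],[0,0,0.07],0],[[0,0,0],[0,0,0.095],0],[[0,0,0],[0,0,0.095],0],[[0,0,0],[0,0,0.095],0],[[0,0,0],[0,0,0.095],0],[[0,0,0],[0,0,0.095],0]]'
python3 -c "
from g import *
to(0,18.5,174,0,90)"
```

```text
clock: 13.0
tool_pos: [0.5957, 0.1158, 0.2448]
eef_rot: [0.774, 0.633, 0.001, 0.001]
contact_force: [0.4, 0.4, -1.1]
opening: 0.089
t 13.0 tip rack [  0.7  18.9 236.8] x-axis [ 0.  1. -0.] z-ax [ 0.004 -0.    -1.   ] F rack [ 0.3  0.5 -1.1] op 0.089
ROW [0.004, 0.0, -0.0] [-0.0004, -0.0009, 0.0628] rows>= 1.3
```

```bash
python3 -m pendant '[[[0,0,0],[0,0,0.015],0],[[0,0,0],[0,0,0.03],0],[[0,0,0],[0,0,0.045],0],[[0,0,0],[0,0,0.062],0],[[0,0,0],[0,0,0.062],0],[[0,0,0],[0,0,0.062],0]]'
python3 -c "
from g import *
now()"
python3 -m pendant '[[[0,0,0],[0.003,0,0],0],[[0,0,0],[0.0032,0,0.004],0],[[0,0,0],[0.0032,0,0.009],0],[[0,0,0],[0.0032,0,0.014],0],[[0,0,0],[0.0032,0,0.018],0],[[0,0,0],[0.0032,0,0.018],0]]'
python3 -c "
from g import *
to(0,22,120,0,90)"
```

```text
clock: 13.6
tool_pos: [0.5952, 0.1155, 0.1819]
eef_rot: [0.774, 0.633, -0.0, 0.001]
contact_force: [-0.2, 0.8, -0.3]
opening: 0.086
t 13.6 tip rack [  0.3  18.5 173.9] x-axis [-0.  1. -0.] z-ax [ 0.002 -0.001 -1.   ] F rack [-0.4  0.7 -0.3] op 0.086
clock: 14.2
tool_pos: [0.5951, 0.1188, 0.1623]
eef_rot: [0.774, 0.633, -0.001, 0.0]
contact_force: [-0.1, 1.6, -1.8]
opening: 0.09
t 14.2 tip rack [ -0.5  21.7 154.3] x-axis [-0.  1. -0.] z-ax [-0.    -0.002 -1.   ] F rack [-0.4  1.5 -1.8] op 0.09
ROW [-0.0, 0.002, 0.0] [0.0003, 0.0005, 0.0343] rows>= 0.7
```

```bash
python3 -m pendant '[[[0,0,0],[0.0004,0,0.005],0],[[0,0,0],[0.0004,0,0.010],0],[[0,0,0],[0.0004,0,0.015],0],[[0,0,0],[0.0004,0,0.020],0],[[0,0,0],[0.0004,0,0.025],0],[[0,0,0],[0.0004,0,0.030],0],[[0,0,0],[0.0004,0,0.030],0]]'
python3 -c "
from g import *
now()"
python3 -m pendant '[[[0,0,0],[0,0,0.002],0],[[0,0,0],[0,0,0.004],0],[[0,0,0],[0,0,0.006],0],[[0,0,0],[0,0,0.006],0]]'
python3 - <<'E'
from g import *
from h import *
now()
s=r.snapshot("side"); a=crop(s,280,130,400,250,5,"pics/i.png")
E
```

```text
clock: 14.9
tool_pos: [0.5952, 0.1189, 0.1322]
eef_rot: [0.774, 0.633, -0.001, 0.001]
contact_force: [0.3, 2.0, -2.1]
opening: 0.088
t 14.9 tip rack [ -0.4  21.8 124.2] x-axis [-0.  1. -0.] z-ax [-0.    -0.002 -1.   ] F rack [-0.1  2.  -2.1] op 0.088
clock: 15.3
tool_pos: [0.5955, 0.1191, 0.1273]
eef_rot: [0.774, 0.633, -0.0, 0.001]
contact_force: [-0.9, 2.2, 1.8]
opening: 0.09
t 15.3 tip rack [ -0.2  22.1 119.3] x-axis [-0.  1. -0.] z-ax [ 0.001 -0.002 -1.   ] F rack [-1.3  2.   1.8] op 0.09
```

View pics/i.png

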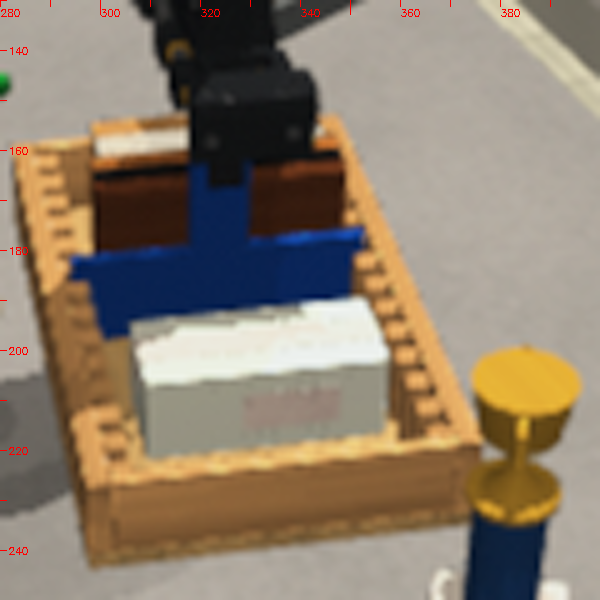

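The divider is seated in the slot in front of the walnut plaque, panel ends at (294,181) and (352,176), and all the plaques are upright. The vertical force reversed at the expected floor height. I'll press lightly, release and leave.

```bash
python3 -m pendant '[[[0,0,0],[0,0,0.001],0],[[0,0,0],[0,0,0.001],0],[[0,0,0],[0,0,0.001],0]]'
python3 -m pendant '[[[0,0,0],[0,0,-0.001],0.3],[[0,0,0],[0,0,-0.001],0.3],[[0,0,0],[0,0,-0.001],0.3],[[0,0,0],[0,0,-0.001],0.3]]'
python3 -m pendant '[[[0,0,0],[0,0,-0.03],0.3],[[0,0,0],[0,0,-0.07],0.3],[[0,0,0],[0,0,-0.12],0.3],[[0,0,0],[0,0,-0.17],0.3],[[0,0,0],[0,0,-0.17],0.3]]'
python3 -c "
from g import *
to(-120,300,300,0,90)"
```

```text
clock: 15.65
tool_pos: [0.5955, 0.1192, 0.1273]
eef_rot: [0.774, 0.633, -0.0, 0.001]
contact_force: [-3.2, 0.8, 9.5]
opening: 0.085
clock: 16.05
tool_pos: [0.5953, 0.1182, 0.1267]
eef_rot: [0.774, 0.633, -0.001, 0.001]
contact_force: [-0.3, -0.8, 1.2]
opening: 0.303
clock: 16.55
tool_pos: [0.5988, 0.121, 0.3041]
eef_rot: [0.774, 0.633, 0.006, 0.003]
contact_force: [0.8, 0.3, -0.1]
opening: 0.3
t 16.55 tip rack [  2.7  24.7 296.1] x-axis [0. 1. 0.] z-ax [ 0.012  0.005 -1.   ] F rack [ 0.7  0.4 -0.1] op 0.3
ROW [0.012, -0.005, -0.001] [0.2753, -0.1227, -0.0041] rows>= 6.0
```

Press gave 9.5 N with no travel, so the divider is on the floor. I'll move aside and do the final check.

```bash
python3 -m pendant '[[[0,0,0],[0.05,-0.02,-0.01],0.3],[[0,0,0],[0.10,-0.04,-0.01],0.3],[[0,0,0],[0.15,-0.06,-0.01],0.3],[[0,0,0],[0.20,-0.09,-0.01],0.3],[[0,0,0],[0.25,-0.11,-0.01],0.3],[[0,0,0],[0.28,-0.12,-0.01],0.3],[[0,0,0],[0.28,-0.12,-0.01],0.3],[[0,0,0],[0.28,-0.12,-0.01],0.3],[[0,0,0],[0.28,-0.12,-0.01],0.3],[[0,0,0],[0.28,-0.12,-0.01],0.3]]'
python3 - <<'E'
from g import *
from h import *
now()
s=r.snapshot("side"); t=r.snapshot("top"); np.savez("top4.npz",**t)
a=crop(t,235,125,385,235,3,None);b=crop(s,280,130,400,250,3,None)
w=np.zeros((365,815,3),np.uint8); w[:a.shape[0],:a.shape[1]]=a; w[:b.shape[0],452:812]=b; cv2.imwrite("pics/j.png",w[:,:800])
# foot height and top of panel: side-view panel corners on plane y=18
t0=load("top0.npz")
d=np.abs(t["image"].astype(int)-t0["image"]).sum(2)
for n,(x0,y0,x1,y1) in dict(trophy=(390,145,435,190),cup=(294,228,322,255),marble=(248,218,285,254),blank=(468,195,480,235),brown=(258,140,292,196),white=(324,155,350,212)).items(): print(n,"changed px",int((d[y0:y1,x0:x1]>60).sum()))
E
```

```text
clock: 17.55
tool_pos: [0.5348, 0.4148, 0.306]
eef_rot: [0.775, 0.632, -0.001, 0.002]
contact_force: [0.4, -0.7, -0.7]
opening: 0.296
t 17.55 tip rack [-118.4  299.8  298. ] x-axis [ 0.  1. -0.] z-ax [ 0.001 -0.004 -1.   ] F rack [ 0.6 -0.6 -0.7] op 0.296
trophy changed px 55
cup changed px 1
marble changed px 569
blank changed px 1
brown changed px 379
white changed px 614
```

View pics/j.png

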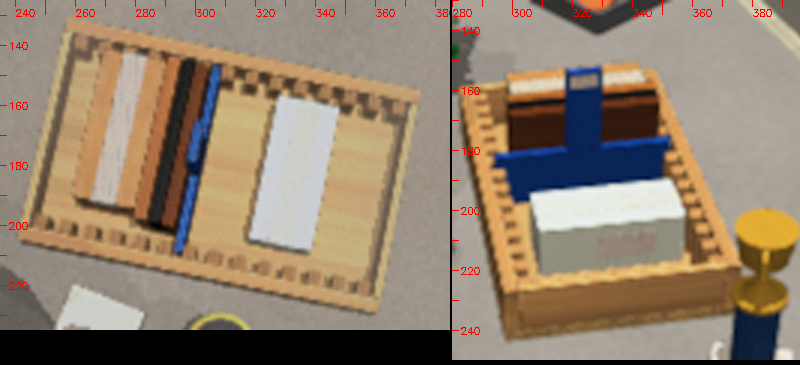

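The plaques stand upright against the brown carton, with the divider at (300,160) straight in its slot close to the walnut plaque. Cartons, cup and trophy are in place, and the marble pixels changed because the arm's shadow moved. Handing in.

```bash
python3 -c "
from plant import r
print(r.finish_job())"
```

```text
the job is handed in; nothing more can be done
None
```

The job is done and handed in at about 18 s of the 64 s allowed. I tipped the three plaques upright with closed, tilted fingers, then slid their feet against the brown carton with a low push of about 11 N at most. I then moved the blue divider from the stand into the rack slot 24 mm to the +y side of the middle one, which is the nearest slot that clears the plaques.

**What the last checks showed:**
- **Divider:** pressed down with 9.5 N it did not move further, so it is on the rack's floor. I estimate about 1 mm between it and the walnut plaque. That is within the 2 mm camera calibration, so I only know they are very close.
- **Plaques:** the final pictures show all three upright against the brown carton.
- **White carton:** the face nearest the plaques measured 39.8 mm to the -y side of the rack's centre after the push, against an inferred 38.5 mm before it. I put that down to measurement error. By eye it is where it was.
- **Brown carton:** it looks unmoved. I did not measure it again in the last picture.
- **Trophy, cup and blank:** comparing the first and last top pictures showed almost no change at the cup and blank, and 55 changed pixels at the trophy, which still stands.
- **Check that disagreed:** the same comparison flagged many changed pixels at the marble base (569), brown carton (379) and white carton (614). I put these down to the arm's shadow, the plaques' new position and the white carton no longer being covered. The arm never came near the marble base, but I did not measure its position again.

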